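# Meter two label rolls out of the dispenser

## Robot

A 6-joint arm with a two-finger parallel gripper is mounted at the origin on the work surface. World frame = base frame: x ahead of the robot, y to its left, z up, the work surface at z = 0. Lengths are in m, angles in rad, forces in N, time in s.
With the tool pointing down it reaches from about 0.425 to 0.95 m from the base axis. Payload 14.7 kg.
Tool frame: the origin (TCP) lies between the finger pads; the fingertips stand manip.tip_extent ahead of it and the grasp point (between the pads) lies 11 mm behind it (manip.tip_extent is the distance from the TCP to the fingertips, in m); z points along the fingers, y is the line along which they close (so a half turn about z gives the same grasp; the last joint's range is limited). The gripper opens to 85 mm and grips with 20 to 120 N. Pads are 22 mm wide; open, the fingers measure 114 mm over their backs; the gripper's body (76 mm by 85 mm) begins 54 mm behind the grasp point. The pads swing forward as they close: fully open they stand 13 mm farther back than shut.
Start: joints at [-1.222, 0.48, 1.596, -0, 1.065, -0.047], TCP at [0.251, -0.6, 0.239] pointing down, gripper open.
Joint ranges: [-2.75, 2.75], [-0.82, 2.05], [0.23, 2.67], [-1.56, 4.7], [0.09, 2.69], [-2.92, 2.92]. Speed limits (rad/s): [1.89, 1.89, 2.39, 3.01, 3.01, 3.01].

## Interface

Orientations are given as a 3x3 rotation matrix whose columns are the frame's x, y, z axes.
In Python, from plant import manip, eyes, ticket, spotter gives the robot as it stands. The module is installed in compiled form; this text tells all that it offers.
- The arm moves only by the shell command python3 -m jog 'ROWS' [FORCE]. ROWS is JSON, a list of rows, each an object with "translation": the shift along the world's x, y, z in units of 0.2 m (1.0 is 0.2 m), a list of three; "delta_rot": the turn, a rotation vector about the world's x, y, z in units of pi rad (1.0 is pi rad), a list of three; "claw": the opening, from 0 (shut) to 1 (fully open). In form: [{"translation": [tx, ty, tz], "delta_rot": [ax, ay, az], "claw": claw}, ...]. A call has 1 to 8 rows; each row is the pose to reach, as a shift and turn from the pose commanded when the call began, turning the shorter way round; what a row does not reach only later rows make up. A row lasts 1/12 s, in which the tool goes at most 41.7 mm and 7.16 degrees, less where a joint would pass 70% of its speed; a pose out of reach is approached as far as the arm can. A call with a number of a shift or a turn outside -1 to 1 is refused whole. A call with a gripper value outside its range is refused whole. The fingers move at their own pace and stop on an object; FORCE is the grip in N (left out, the last holds). Time passes only in rows, so rows that repeat a pose let the fingers close. It gives the time, the measured TCP pose, the force, the opening and the grip force at its end, in the units of the state.
- manip.get_obs(): the state, without advancing time (a new reading comes with each control period).
- eyes.grab_frame(name): name is "scene" or "side" or "wrist"; returns a dict with "image" (384x512x3 uint8, blue, green, red), "range_z" (384x512 float32, m along the optical axis (not along the pixel's ray), 0 where there is no reading), "intrinsics" (3x3 intrinsics, pixels), "rvec" (rotation vector, rad) and "tvec" (3), from world to camera coordinates, as OpenCV has them. Camera axes: x right, y down, z forward; pixel columns grow to the right and rows downward; lengths in m; the calibration is good to about 2 mm. The wrist camera is an equidistant fisheye: a pixel r from the principal point sees the ray r / f radians off the axis. A picture is of the moment at which its call begins.
- ticket.finish_job(): hands the job in; it is judged then, once.
Trained networks look in a picture, given as the dict that the camera call returned (one of the last four; its "shot" number tells which), for a name from the list of things; names that differ only in an ending like _2 or _b are one class to them, and where a whole thing is asked for, a point or a joint stands for the part that bears it (a point fixed in the world has none). Each returns a list of dicts, best first, with "confidence" (0 to 1); they miss things now and then, are a little off and sometimes report something else, mostly with a low value. They report only what shows in the picture. A call takes as long as a camera call. They do not tell look-alikes from the thing itself.
- spotter.look_for(picture, label): "point" ([column, row] in pixels, amid what is visible of it).
- spotter.outline_of(picture, label): "pixels" (384x512 bool, what is visible of it) and "point" ([column, row] in pixels, amid what is visible of it).
The state is a dict: "time_s": time; "joint_positions": joint angles; "dq": joint speeds; "joint_torque": joint torques, N m; "tool_pos": TCP position; "tcp_rot": TCP orientation; "force": force on the tool from outside, world axes, zero at the start; "wrist_torque": the same for the moment, N m; "grip_width": finger opening in m; "grasp_force": force on a finger pad.
Only numpy, scipy, OpenCV 4.12 (cv2) and the standard library are available. Lean on these libraries where they do the work, as an engineer would, in place of code of your own. Each camera call takes 0.05 s, during which the arm holds its last target. There are 200 camera calls.

## Task

The order needs two label rolls. Lift the pawl of the roll dispenser well clear of the toothed bar, draw the bottom gate out just far enough that exactly two of the three white label rolls drop into the carton below (the thin bare cardboard core may drop too, it does not count), then push the gate fully home so that the third roll stays in its lane. Leave the pawl as you like at the end, and do not shift the carton, the parcel, the tape or the scanner.

Things in the scene. Friction and masses are not known exactly. Their poses are not given: they have to be found in the camera images.
- dispenser: Fixed bench-top roll dispenser of grey steel. Origin on the table under the middle of the lanes; x away from the robot, y along the row of lanes, z up. Four open-topped lanes side by side along y, centres at y = +73.5, +24.5, -24.5, -73.5 mm, 45 mm clear, walls z 122 to 169 mm, outer front face x = -49 mm. Three lanes hold a roll each, one the bare core, in any order.
- first_lane (a point): Middle of the lane that the gate uncovers first, the one at y = +73.5 mm, at the level of the gate's top (119 mm above the table). The next lanes follow every 49 mm towards -y. The sliding gate is the floor of all four lanes.
- gate_edge (a point): Middle of the gate's trailing edge, at its top, moving with the gate: y = 100 mm minus the gate opening (dispenser frame). A roll drops once the gap in its lane is about 40 mm, i.e. at an opening of about 43 + 49 k mm, k = number of lanes before it. It lies safe until the edge passes under its middle, i.e. up to about 20 + 49 k mm.
- shelf_edge (a point): Middle of the lower robot-side edge of the shelf that carries a label printer, 245 mm above the table. The shelf (125 mm along x, 330 mm along y, 18 mm thick) overhangs the gate's grip plate in every gate position: a gripper cannot come straight down on the plate but must lean back towards the robot, about 40 degrees from vertical.
- gate (a joint): Opening of the gate in m: 0 fully home (all lanes closed), growing as it is drawn towards the dispenser's -y, at most 0.20. It moves with 2.5 N of friction and stays where it is left. While the pawl is down, its nose stops the bar's tooth after about 4 mm.
- gate_grip (a point): Grip point on the upright steel plate at the -y end of the toothed bar, moving with the gate. Plate: 34 mm along x, 14 mm thick along y (pinch it across this), z 109 to 177 mm. The point is on its centre lines in x and y, 158 mm above the table, 19 mm below its top; gate home: x = -70, y = -185 mm in the dispenser frame. Axes as the dispenser's.
- pawl (a joint): Angle of the pawl in rad: 0 down in the teeth, growing as it is lifted, at most 1.0. Its nose leaves the teeth at about 0.15 and is well clear, as wanted, from about 0.3 up. The hinge is stiff, about 2 N to lift at the bar, and the pawl stays where it is left.
- pawl_grip (a point): Grip point on the pawl's round lift bar (16 mm in diameter, 55 mm long, along the dispenser's x, sticking out towards the robot): on its axis, 19 mm from its robot-side end, 156 mm above the table when down. It moves with the pawl on an arc of 60 mm radius about the hinge.
- pawl_hinge (a point): The pawl's hinge on the dispenser's robot-side front; its axis is along the dispenser's x. With the pawl down, the lift bar's grip point lies 60 mm towards +y, 6 mm above and 36 mm nearer the robot. Lifting swings the bar up and gradually back towards -y.
- roll_a: A white paper label roll, a cylinder 40 mm in diameter and 80 mm long, about 90 g, lying in one of the four lanes with its axis along the dispenser's x. Origin at its centre. The three rolls are alike and interchangeable.
- roll_b: A white paper label roll, a cylinder 40 mm in diameter and 80 mm long, about 90 g, lying in one of the four lanes with its axis along the dispenser's x. Origin at its centre. The three rolls are alike and interchangeable.
- roll_c: A white paper label roll, a cylinder 40 mm in diameter and 80 mm long, about 90 g, lying in one of the four lanes with its axis along the dispenser's x. Origin at its centre. The three rolls are alike and interchangeable.
- core: A bare brown cardboard core, a thin tube 24 mm in diameter and 80 mm long, lying in one of the four lanes like the rolls. Origin at its centre. It does not count and may drop or stay.
- carton: An open brown carton standing under the lanes, 130 mm (x) by 250 mm (y) by 75 mm high, walls 5 mm, loose. Origin at the centre of its underside.
- parcel: Bystander: a taped carton parcel, 90 x 130 x 55 mm, on the table. Origin at the centre of its underside.
- tape: Bystander: a roll of clear packing tape lying flat, 100 mm across, 48 mm high. Origin at the centre of its underside.
- scanner: Bystander: a flat grey hand terminal, 150 x 60 x 23 mm, on the table. Origin at the centre of its underside.
Things that resemble listed ones, but are neither listed nor needed, are in the scene too. Of the things shaped like the core, the brown one is meant.

How it is judged:
By the outcome, as a careful person would: the job done as asked, in the order asked, and still so for the second after the job is handed in, with the robot touching nothing.
It also fails if it takes over 66 s, if anything falls off the work surface, if the arm or the gripper's body presses on something with over 40 N, if the wrist force passes 120 N, or if a joint passes its speed limit or range.

## Working session

There is one attempt and no reset: what is moved stays moved. The work goes in short steps, Python scripts to look and compute and a shell command to move; the robot and the scene stay as the last step left them, time stands still between calls to the robot, and variables do not carry over. Pictures are saved under pics/ and viewed, at most 10 in all, crops included, and the job is handed in when it is done.

```bash
mkdir -p pics; cat > h.py <<'E'
import numpy as np, cv2
from plant import manip, eyes, ticket, spotter
def w(p,uv,r=2):
    u,v=int(round(uv[0])),int(round(uv[1]))
    d=p["range_z"][max(0,v-r):v+r+1,max(0,u-r):u+r+1]; d=d[d>0]
    if d.size==0: return None
    d=np.median(d); K=p["intrinsics"]
    c=np.array([(uv[0]-K[0,2])/K[0,0]*d,(uv[1]-K[1,2])/K[1,1]*d,d])
    R=cv2.Rodrigues(np.array(p["rvec"]))[0]
    return R.T@(c-np.array(p["tvec"]).ravel())
def cloud(p,mask):
    v,u=np.nonzero(mask&(p["range_z"]>0)); d=p["range_z"][v,u]; K=p["intrinsics"]
    c=np.stack([(u-K[0,2])/K[0,0]*d,(v-K[1,2])/K[1,1]*d,d],1)
    R=cv2.Rodrigues(np.array(p["rvec"]))[0]
    return (c-np.array(p["tvec"]).ravel())@R
E
python3 - <<'E'
from h import *
np.set_printoptions(precision=4,suppress=True)
o=manip.get_obs(); print(o["time_s"],o["tool_pos"],o["tcp_rot"],o["grip_width"],manip.tip_extent)
for n in("scene","side"):
    p=eyes.grab_frame(n); cv2.imwrite(f"pics/{n}0.png",p["image"])
    R=cv2.Rodrigues(np.array(p["rvec"]))[0]; print(n,"cam",-R.T@np.array(p["tvec"]).ravel(),"fwd",R[2])
    for l in("gate_grip","pawl_grip","pawl_hinge","gate_edge","first_lane","shelf_edge","roll_a","core","carton"):
        for x in spotter.look_for(p,l)[:4]: print(l,round(x["confidence"],2),np.round(x["point"]),w(p,x["point"]))
E
```

```text
0.0 [ 0.2505 -0.5994  0.2387] [[ 0.9227  0.3855 -0.0004]
 [ 0.3855 -0.9227  0.0012]
 [ 0.0001 -0.0012 -1.    ]] 0.0853360617407674 0.008
scene cam [1.3543 0.5261 1.0048] fwd [-0.6301 -0.3449 -0.6957]
gate_grip 0.75 [211. 199.] [ 0.6579 -0.0139  0.1159]
gate_grip 0.18 [227. 213.] [0.7102 0.0763 0.1568]
pawl_grip 0.71 [254. 260.] [0.707  0.1587 0.0058]
pawl_grip 0.64 [290. 210.] [0.623  0.2165 0.1618]
gate_edge 0.73 [216. 200.] [0.6545 0.0021 0.1161]
gate_edge 0.28 [289. 210.] [0.6243 0.2142 0.1629]
first_lane 0.6 [193. 183.] [0.7502 0.0085 0.2645]
shelf_edge 0.72 [191. 184.] [0.7559 0.0068 0.2626]
shelf_edge 0.66 [348. 216.] [0.4329 0.3241 0.0225]
roll_a 0.68 [232. 212.] [0.704  0.086  0.1576]
roll_a 0.67 [284. 239.] [0.7001 0.2394 0.1409]
roll_a 0.62 [264. 228.] [0.7092 0.185  0.1579]
roll_a 0.51 [249. 218.] [0.6989 0.1358 0.1575]
core 0.76 [337. 278.] [0.6592 0.3839 0.0227]
core 0.64 [391. 287.] [0.6133 0.5161 0.0227]
core 0.55 [294. 214.] [0.5105 0.1811 0.0238]
core 0.44 [285. 239.] [0.6987 0.2412 0.141 ]
carton 0.71 [252. 260.] [0.7095 0.1527 0.0055]
side cam [0.3079 1.1007 1.0839] fwd [ 0.2099 -0.7252 -0.6558]
gate_grip 0.39 [238. 218.] [0.631  0.2175 0.1619]
pawl_grip 0.56 [241. 219.] [0.6192 0.2169 0.1626]
gate_edge 0.76 [252. 200.] [ 0.6626 -0.0588  0.0033]
first_lane 0.57 [238. 170.] [ 0.7883 -0.2392  0.0059]
shelf_edge 0.88 [234. 170.] [ 0.803  -0.2387  0.0038]
roll_a 0.63 [227. 199.] [0.7032 0.1298 0.1602]
core 0.79 [220. 318.] [0.5988 0.5201 0.0232]
core 0.57 [268. 239.] [0.5365 0.1591 0.0224]
core 0.52 [216. 282.] [0.6598 0.3923 0.0156]
core 0.24 [309. 215.] [0.4072 0.024  0.0565]
carton 0.69 [224. 243.] [0.6963 0.2085 0.0059]
```

```bash
python3 - <<'E'
import cv2
a=cv2.imread("pics/scene0.png")[130:330,130:430]; cv2.imwrite("pics/s1.png",cv2.resize(a,None,fx=2.6,fy=2.6,interpolation=cv2.INTER_CUBIC))
a=cv2.imread("pics/side0.png")[120:320,130:430]; cv2.imwrite("pics/s2.png",cv2.resize(a,None,fx=2.6,fy=2.6,interpolation=cv2.INTER_CUBIC))
E
```

```text
(no output)
```

View pics/s1.png

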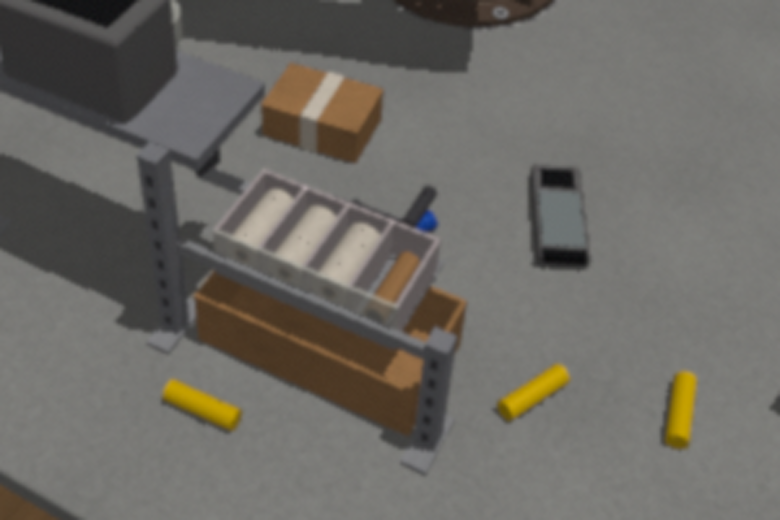

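View pics/s2.png

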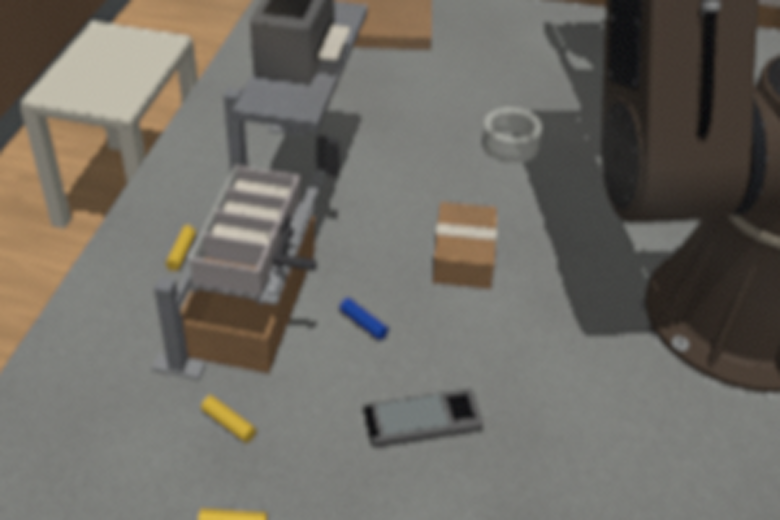

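The scene view shows the brown core in the +y lane (crop about 400,275), i.e. the first lane, and three white rolls in the others. So the gate opening should be about 150 mm. The side view shows the pawl's dark lift bar at crop (295,262). Next I fit the dispenser frame.

```bash
python3 - <<'E'
from h import *
np.set_printoptions(precision=4,suppress=True)
al=np.ones((384,512),bool); C={}
for n in("scene","side"):
    p=eyes.grab_frame(n); c=cloud(p,al); C[n]=c
    m=c[(c[:,2]>.164)&(c[:,2]<.174)&(c[:,0]>.63)&(c[:,0]<.78)&(c[:,1]>.03)&(c[:,1]<.3)]
    r=cv2.minAreaRect((m[:,:2]*1000).astype(np.float32)); print(n,len(m),r,cv2.boxPoints(r))
    for l in("pawl_grip","gate_grip"):
        for x in spotter.outline_of(p,l)[:2]:
            k=cloud(p,x["pixels"]); print(l,x["confidence"],len(k),np.median(k,0),k.min(0),k.max(0))
c=np.vstack(list(C.values()))
# front region listing: dispenser robot side objects above z .1
m=c[(c[:,2]>.10)&(c[:,2]<.2)&(c[:,0]>.5)&(c[:,0]<.662)&(c[:,1]>-.2)&(c[:,1]<.3)]
for y in np.arange(-.2,.3,.02):
    k=m[(m[:,1]>=y)&(m[:,1]<y+.02)]
    if len(k): print(round(y,2),len(k),k.min(0),k.max(0))
E
```

```text
scene 733 ((697.1796875, 179.06622314453125), (249.26376342773438, 137.1220245361328), 86.58097076416016) [[621.3079  58.745 ]
 [758.1859  50.5673]
 [773.0515 299.3875]
 [636.1735 307.5651]]
gate_grip 0.78 230 [0.6548 0.0046 0.1195] [ 0.5229 -0.0976 -0.0036] [0.7561 0.2545 0.251 ]
side 356 ((694.0275268554688, 178.02194213867188), (243.16075134277344, 127.60648345947266), 88.5558853149414) [[627.1805  58.0881]
 [754.7465  54.8722]
 [760.8745 297.9557]
 [633.3086 301.1717]]
pawl_grip 0.49 134 [0.6338 0.2131 0.1574] [0.586  0.0943 0.0174] [0.6529 0.2267 0.1698]
gate_grip 0.72 273 [0.6407 0.0718 0.1216] [ 0.6225 -0.0309  0.1116] [0.6553 0.2538 0.1796]
-0.04 151 [ 0.6222 -0.0341  0.1087] [ 0.6587 -0.0201  0.1796]
-0.02 72 [ 0.6254 -0.0199  0.1092] [ 0.6611 -0.0002  0.1642]
-0.0 53 [0.6401 0.     0.109 ] [0.6582 0.0197 0.1238]
0.02 31 [0.6395 0.0202 0.1104] [0.657  0.0394 0.1226]
0.04 20 [0.6368 0.0421 0.1124] [0.66   0.0592 0.1702]
0.06 59 [0.6363 0.0606 0.114 ] [0.6618 0.0799 0.1712]
0.08 68 [0.6357 0.0801 0.1099] [0.662  0.0996 0.1724]
0.1 64 [0.6344 0.1    0.1131] [0.6618 0.12   0.1714]
0.12 60 [0.6342 0.1205 0.1111] [0.662  0.1399 0.1713]
0.14 90 [0.633 0.14  0.114] [0.6615 0.16   0.1726]
0.16 96 [0.6326 0.16   0.1146] [0.6616 0.1792 0.1713]
0.18 94 [0.6314 0.1801 0.1116] [0.6612 0.1996 0.171 ]
0.2 252 [0.586  0.2001 0.1123] [0.6617 0.2199 0.1734]
0.22 195 [0.5868 0.22   0.1137] [0.6618 0.2398 0.1724]
0.24 146 [0.6289 0.2401 0.1095] [0.6619 0.2596 0.1729]
0.26 1 [0.6561 0.2608 0.1699] [0.6561 0.2608 0.1699]
```

```bash
python3 - <<'E'
from h import *
from scipy.optimize import minimize
np.set_printoptions(precision=4,suppress=True)
al=np.ones((384,512),bool)
c=np.vstack([cloud(eyes.grab_frame(n),al) for n in("scene","side")])
b=c[(c[:,2]>.108)&(c[:,2]<.126)&(c[:,0]>.62)&(c[:,0]<.662)&(c[:,1]>0)&(c[:,1]<.2)]
X=[];Y=[]
for y in np.arange(0,.2,.02):
    k=b[(b[:,1]>=y)&(b[:,1]<y+.02)]; X.append(np.percentile(k[:,0],8));Y.append(y+.01)
print("bar slope dx/dy",np.polyfit(Y,X,1))
t=c[(c[:,2]>.166)&(c[:,2]<.173)&(c[:,0]>.645)&(c[:,0]<.76)&(c[:,1]>.045)&(c[:,1]<.275)]
# front wall: edge
X=[];Y=[];X2=[]
for y in np.arange(.07,.25,.02):
    k=t[(t[:,1]>=y)&(t[:,1]<y+.02)]; X.append(np.percentile(k[:,0],5));X2.append(np.percentile(k[:,0],95));Y.append(y+.01)
print("walls",X,X2,np.polyfit(Y,X,1),np.polyfit(Y,X2,1),t[:,1].min(),t[:,1].max())
p=c[(c[:,2]>.14)&(c[:,2]<.185)&(c[:,0]>.61)&(c[:,0]<.67)&(c[:,1]>-.06)&(c[:,1]<-.01)]
print("plate",len(p),np.percentile(p,[3,50,97],axis=0)); r=cv2.minAreaRect((p[:,:2]*1000).astype(np.float32));print(r)
q=c[(c[:,2]>.14)&(c[:,2]<.18)&(c[:,0]>.57)&(c[:,0]<.622)&(c[:,1]>.17)&(c[:,1]<.27)]
print("liftbar",len(q),np.percentile(q,[3,50,97],axis=0),q.min(0),q.max(0))
for x in np.arange(.58,.65,.01):
    k=q[(q[:,0]>=x)&(q[:,0]<x+.01)]
    if len(k): print(x,len(k),k.min(0),k.max(0))
E
```

```text
bar slope dx/dy [-0.0508  0.642 ]
walls [np.float64(0.6585591254131145), np.float64(0.6574686795548326), np.float64(0.658007847389074), np.float64(0.6548076440203304), np.float64(0.6565483668727315), np.float64(0.6548662175395402), np.float64(0.6549959835481877), np.float64(0.6528553899272648), np.float64(0.6527770758869891)] [np.float64(0.7572604311696329), np.float64(0.7552467296020773), np.float64(0.7548603349041542), np.float64(0.7544981636629801), np.float64(0.7535472250346219), np.float64(0.7533365618588468), np.float64(0.7521700848846957), np.float64(0.7518837948573175), np.float64(0.7514722344888836)] [-0.0358  0.6614] [-0.0332  0.7591] 0.05575130158505765 0.2614438598422941
plate 78 [[ 0.6232 -0.0315  0.141 ]
 [ 0.6377 -0.0238  0.1649]
 [ 0.6554 -0.0179  0.1804]]
((639.3753662109375, -24.098346710205078), (30.763792037963867, 24.018798828125), 19.835552215576172)
liftbar 108 [[0.5872 0.2089 0.1536]
 [0.6046 0.218  0.1625]
 [0.6212 0.2237 0.1663]] [0.586  0.2083 0.1518] [0.6219 0.2271 0.1677]
0.58 10 [0.586  0.2083 0.1518] [0.5896 0.2206 0.1647]
0.59 32 [0.5906 0.2088 0.1537] [0.5997 0.2235 0.1677]
0.6 30 [0.6006 0.2083 0.1536] [0.6097 0.2258 0.166 ]
0.61 29 [0.6102 0.2084 0.1526] [0.62   0.2271 0.1671]
0.62 7 [0.62   0.2091 0.1544] [0.6219 0.221  0.1658]
```

```bash
R='{"translation":[0.5,1.0,0.2],"delta_rot":[0,0,-0.114],"claw":0.6}'; python3 -m jog '[{"translation":[0.5,1.0,0.2],"delta_rot":[0,0,-0.114],"claw":0.7},{"translation":[0.5,1.0,0.2],"delta_rot":[0,0,-0.114],"claw":0.7},{"translation":[0.5,1.0,0.2],"delta_rot":[0,0,-0.114],"claw":0.7},{"translation":[0.5,1.0,0.2],"delta_rot":[0,0,-0.114],"claw":0.7},{"translation":[0.5,1.0,0.2],"delta_rot":[0,0,-0.114],"claw":0.7},{"translation":[0.5,1.0,0.2],"delta_rot":[0,0,-0.114],"claw":0.7},{"translation":[0.5,1.0,0.2],"delta_rot":[0,0,-0.114],"claw":0.7},{"translation":[0.5,1.0,0.2],"delta_rot":[0,0,-0.114],"claw":0.7}]' 30
python3 -m jog '[{"translation":[0.5,1.0,0],"delta_rot":[0,0,0],"claw":0.7},{"translation":[0.5,1.0,0],"delta_rot":[0,0,0],"claw":0.7},{"translation":[0.5,1.0,0],"delta_rot":[0,0,0],"claw":0.7},{"translation":[0.5,1.0,0],"delta_rot":[0,0,0],"claw":0.7},{"translation":[0.5,1.0,0],"delta_rot":[0,0,0],"claw":0.7},{"translation":[0.5,1.0,0],"delta_rot":[0,0,0],"claw":0.7},{"translation":[0.5,1.0,0],"delta_rot":[0,0,0],"claw":0.7}]'
python3 -m jog '[{"translation":[0.1,1.0,0],"delta_rot":[0,0,0],"claw":0.7},{"translation":[0.1,1.0,0],"delta_rot":[0,0,0],"claw":0.7},{"translation":[0.1,1.0,0],"delta_rot":[0,0,0],"claw":0.7},{"translation":[0.1,1.0,0],"delta_rot":[0,0,0],"claw":0.7},{"translation":[0.1,1.0,0],"delta_rot":[0,0,0],"claw":0.7},{"translation":[0.1,1.0,0],"delta_rot":[0,0,0],"claw":0.7},{"translation":[0.1,1.0,0],"delta_rot":[0,0,0],"claw":0.7}]'
python3 -m jog '[{"translation":[0.1,1.0,0],"delta_rot":[0,0,0],"claw":0.7},{"translation":[0.1,1.0,0],"delta_rot":[0,0,0],"claw":0.7},{"translation":[0.1,1.0,0],"delta_rot":[0,0,0],"claw":0.7},{"translation":[0.1,1.0,0],"delta_rot":[0,0,0],"claw":0.7},{"translation":[0.1,1.0,0],"delta_rot":[0,0,0],"claw":0.7},{"translation":[0.1,1.0,0],"delta_rot":[0,0,0],"claw":0.7},{"translation":[0.1,1.0,0],"delta_rot":[0,0,0],"claw":0.7}]'
```

```text
time_s: 2.07
tool_pos: [0.3513, -0.3991, 0.2798]
tcp_rot: [[0.999, 0.04, 0.001], [0.04, -0.999, -0.001], [0.001, 0.001, -1.0]]
force: [-0.4, -1.0, 0.5]
grip_width: 0.0601
grasp_force: 0.0
time_s: 2.65
tool_pos: [0.4519, -0.1979, 0.2791]
tcp_rot: [[0.999, 0.04, 0.0], [0.04, -0.999, 0.0], [0.0, -0.0, -1.0]]
force: [-0.3, -0.0, -0.7]
grip_width: 0.0597
grasp_force: 0.0
time_s: 3.23
tool_pos: [0.471, 0.0005, 0.2791]
tcp_rot: [[0.999, 0.04, -0.0], [0.04, -0.999, -0.0], [-0.0, 0.0, -1.0]]
force: [0.3, -0.4, 0.1]
grip_width: 0.0601
grasp_force: 0.0
time_s: 3.82
tool_pos: [0.4915, 0.1999, 0.2788]
tcp_rot: [[0.999, 0.039, -0.0], [0.039, -0.999, -0.001], [-0.0, 0.001, -1.0]]
force: [-0.3, -1.5, -0.9]
grip_width: 0.0594
grasp_force: 0.0
```

```bash
python3 -m jog '[{"translation":[0.57,0.085,-0.2],"delta_rot":[0,0,0],"claw":0.6},{"translation":[0.57,0.085,-0.2],"delta_rot":[0,0,0],"claw":0.6},{"translation":[0.57,0.085,-0.2],"delta_rot":[0,0,0],"claw":0.6},{"translation":[0.57,0.085,-0.2],"delta_rot":[0,0,0],"claw":0.6},{"translation":[0.57,0.085,-0.2],"delta_rot":[0,0,0],"claw":0.6},{"translation":[0.57,0.085,-0.2],"delta_rot":[0,0,0],"claw":0.6}]'
python3 - <<'E'
from h import *
np.set_printoptions(precision=4,suppress=True)
p=eyes.grab_frame("wrist"); cv2.imwrite("pics/w1.png",p["image"])
al=np.ones((384,512),bool)
q=eyes.grab_frame("side"); c=cloud(q,al)
k=c[(c[:,2]>.14)&(c[:,2]<.18)&(c[:,0]>.58)&(c[:,0]<.622)&(c[:,1]>.18)&(c[:,1]<.25)]; print(len(k), k.min(0) if len(k) else 0, k.max(0) if len(k) else 0)
c=cloud(eyes.grab_frame("scene"),al)
k=c[(c[:,2]>.225)&(c[:,2]<.27)&(c[:,0]>.55)&(c[:,0]<.9)&(c[:,1]>-.4)&(c[:,1]<.1)]
for y in np.arange(-.4,.1,.03):
    m=k[(k[:,1]>=y)&(k[:,1]<y+.03)]
    if len(m): print(round(y,2),len(m),m.min(0),m.max(0))
E
```

```text
time_s: 4.32
tool_pos: [0.6046, 0.2147, 0.2388]
tcp_rot: [[0.999, 0.035, -0.001], [0.035, -0.999, -0.001], [-0.002, 0.001, -1.0]]
force: [-0.6, -0.2, -0.0]
grip_width: 0.0516
grasp_force: 0.0
50 [0.586  0.208  0.1513] [0.6218 0.2262 0.1662]
-0.31 9 [ 0.675  -0.2842  0.2609] [ 0.7676 -0.2801  0.2643]
-0.28 299 [ 0.6786 -0.2799  0.2272] [ 0.7931 -0.25    0.2681]
-0.25 295 [ 0.7035 -0.2499  0.2259] [ 0.792  -0.22    0.2677]
-0.22 127 [ 0.7257 -0.22    0.2468] [ 0.7694 -0.1903  0.2685]
-0.19 69 [ 0.7521 -0.1897  0.247 ] [ 0.7676 -0.1606  0.2666]
-0.16 73 [ 0.7566 -0.1596  0.2458] [ 0.7668 -0.1305  0.2695]
-0.13 74 [ 0.7534 -0.1297  0.2472] [ 0.7668 -0.1002  0.2699]
-0.1 78 [ 0.7498 -0.0995  0.2464] [ 0.7652 -0.0701  0.2695]
-0.07 104 [ 0.637  -0.0696  0.2471] [ 0.764  -0.04    0.2695]
-0.04 403 [ 0.6361 -0.0399  0.2476] [ 0.7628 -0.0101  0.2699]
-0.01 551 [ 0.6361 -0.0099  0.225 ] [0.7853 0.02   0.2678]
0.02 602 [0.6331 0.02   0.2251] [0.7837 0.0499 0.2676]
0.05 4 [0.7196 0.0503 0.2529] [0.7555 0.0515 0.2683]
```

View pics/w1.png

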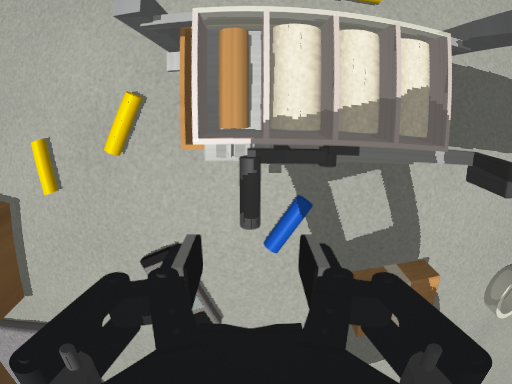

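The wrist view shows the lift bar at (250,190), centred between the fingers (midline about 250). It also confirms the core in the first lane and white rolls in the next three. Now I descend and grip.

```bash
python3 -m jog '[{"translation":[0,0.01,-0.46],"delta_rot":[0,0,0],"claw":0.6},{"translation":[0,0.01,-0.46],"delta_rot":[0,0,0],"claw":0.6},{"translation":[0,0.01,-0.46],"delta_rot":[0,0,0],"claw":0.6},{"translation":[0,0.01,-0.46],"delta_rot":[0,0,0],"claw":0.6},{"translation":[0,0.01,-0.46],"delta_rot":[0,0,0],"claw":0}]' 30
python3 -m jog '[{"translation":[0,0,0],"delta_rot":[0,0,0],"claw":0},{"translation":[0,0,0],"delta_rot":[0,0,0],"claw":0},{"translation":[0,0,0],"delta_rot":[0,0,0],"claw":0},{"translation":[0,0,0],"delta_rot":[0,0,0],"claw":0},{"translation":[0,0,0],"delta_rot":[0,0,0],"claw":0},{"translation":[0,0,0],"delta_rot":[0,0,0],"claw":0}]'
```

```text
time_s: 4.88
tool_pos: [0.6048, 0.2193, 0.1487]
tcp_rot: [[0.999, 0.038, 0.0], [0.038, -0.999, 0.0], [0.0, -0.0, -1.0]]
force: [1.0, -0.0, 1.0]
grip_width: 0.0404
grasp_force: 0.0
time_s: 5.38
tool_pos: [0.6062, 0.2159, 0.15]
tcp_rot: [[0.999, 0.038, 0.003], [0.038, -0.999, -0.004], [0.003, 0.004, -1.0]]
force: [3.1, -31.9, 8.3]
grip_width: 0.0149
grasp_force: 29.6
```

```bash
python3 -m jog '[{"translation":[0,-0.012,0.02],"delta_rot":[0,0,0],"claw":0},{"translation":[0,-0.022,0.055],"delta_rot":[0,0,0],"claw":0},{"translation":[0,-0.03,0.085],"delta_rot":[0,0,0],"claw":0},{"translation":[0,-0.043,0.11],"delta_rot":[0,0,0],"claw":0},{"translation":[0,-0.055,0.135],"delta_rot":[0,0,0],"claw":0},{"translation":[0,-0.068,0.155],"delta_rot":[0,0,0],"claw":0},{"translation":[0,-0.068,0.155],"delta_rot":[0,0,0],"claw":0}]'
```

```text
time_s: 5.97
tool_pos: [0.6059, 0.2058, 0.1806]
tcp_rot: [[0.999, 0.037, 0.004], [0.037, -0.999, 0.001], [0.004, -0.001, -1.0]]
force: [5.7, 2.7, 0.5]
grip_width: 0.0149
grasp_force: 29.9
```

```bash
python3 -m jog '[{"translation":[0,0,0],"delta_rot":[0,0,0],"claw":0.55},{"translation":[0,0,0],"delta_rot":[0,0,0],"claw":0.55},{"translation":[0,0,0],"delta_rot":[0,0,0],"claw":0.55},{"translation":[0,0,0],"delta_rot":[0,0,0],"claw":0.55},{"translation":[0,0,0.5],"delta_rot":[0,0,0],"claw":0.55},{"translation":[0,0,0.5],"delta_rot":[0,0,0],"claw":0.55},{"translation":[-0.6,0,0.5],"delta_rot":[0,0,0],"claw":0.55},{"translation":[-0.6,0,0.5],"delta_rot":[0,0,0],"claw":0.55}]'
python3 - <<'E'
from h import *
np.set_printoptions(precision=4,suppress=True)
al=np.ones((384,512),bool)
c=cloud(eyes.grab_frame("side"),al)
k=c[(c[:,2]>.14)&(c[:,2]<.215)&(c[:,0]>.58)&(c[:,0]<.622)&(c[:,1]>.16)&(c[:,1]<.25)]; print(len(k), k.min(0) if len(k) else 0, k.max(0) if len(k) else 0)
print(manip.get_obs()["tool_pos"])
E
```

```text
time_s: 6.63
tool_pos: [0.5237, 0.2061, 0.2751]
tcp_rot: [[0.999, 0.037, 0.004], [0.037, -0.999, 0.001], [0.005, -0.001, -1.0]]
force: [-1.1, 0.1, -0.4]
grip_width: 0.0471
grasp_force: 0.0
47 [0.586  0.2012 0.1746] [0.6218 0.2157 0.1938]
[0.5137 0.2052 0.2741]
```

```bash
python3 - <<'E'
from h import *
np.set_printoptions(precision=4,suppress=True)
p=eyes.grab_frame("wrist"); R=cv2.Rodrigues(np.array(p["rvec"]))[0]
o=manip.get_obs(); C=-R.T@np.array(p["tvec"]).ravel()
T=np.array(o["tcp_rot"]); print("cam in tool",T.T@(C-o["tool_pos"]),"fwd",T.T@R[2]); print(o["joint_positions"],o["time_s"])
E
```

```text
cam in tool [ 0.0689 -0.     -0.133 ] fwd [-0.2807 -0.0002  0.9598]
[0.3235 0.3153 1.7709 0.0005 1.0582 1.8554] 6.7333
```

```bash
python3 -m jog '[{"translation":[-0.1,-0.5,0.1],"delta_rot":[0,0,-0.3],"claw":0.55},{"translation":[-0.1,-0.5,0.1],"delta_rot":[0,0,-0.3],"claw":0.55},{"translation":[-0.1,-0.5,0.1],"delta_rot":[0,0,-0.3],"claw":0.55},{"translation":[-0.1,-0.5,0.1],"delta_rot":[0,0,-0.3],"claw":0.55},{"translation":[-0.1,-0.5,0.1],"delta_rot":[0,0,-0.3],"claw":0.55},{"translation":[-0.1,-0.5,0.1],"delta_rot":[0,0,-0.3],"claw":0.55},{"translation":[-0.1,-0.5,0.1],"delta_rot":[0,0,-0.3],"claw":0.55},{"translation":[-0.1,-0.5,0.1],"delta_rot":[0,0,-0.3],"claw":0.55}]'
python3 -m jog '[{"translation":[0,-0.5,0],"delta_rot":[0,0,-0.3],"claw":0.55},{"translation":[0,-0.5,0],"delta_rot":[0,0,-0.3],"claw":0.55},{"translation":[0,-0.5,0],"delta_rot":[0,0,-0.3],"claw":0.55},{"translation":[0,-0.5,0],"delta_rot":[0,0,-0.3],"claw":0.55},{"translation":[0,-0.5,0],"delta_rot":[0,0,-0.3],"claw":0.55},{"translation":[0,-0.5,0],"delta_rot":[0,0,-0.3],"claw":0.55},{"translation":[0,-0.5,0],"delta_rot":[0,0,-0.3],"claw":0.55},{"translation":[0,-0.5,0],"delta_rot":[0,0,-0.3],"claw":0.55}]'
python3 -m jog '[{"translation":[0,-0.1,0],"delta_rot":[0,0,-0.3],"claw":0.55},{"translation":[0,-0.1,0],"delta_rot":[0,0,-0.3],"claw":0.55},{"translation":[0,-0.1,0],"delta_rot":[0,0,-0.3],"claw":0.55},{"translation":[0,-0.1,0],"delta_rot":[0,0,-0.3],"claw":0.55},{"translation":[0,-0.1,0],"delta_rot":[0,0,-0.3],"claw":0.55},{"translation":[0,-0.1,0],"delta_rot":[0,0,-0.3],"claw":0.55},{"translation":[0,-0.1,0],"delta_rot":[0,0,-0.3],"claw":0.55},{"translation":[0,-0.1,0],"delta_rot":[0,0,-0.3],"claw":0.55}]'
```

```text
time_s: 7.4
tool_pos: [0.502, 0.1056, 0.293]
tcp_rot: [[0.612, -0.791, -0.0], [-0.791, -0.612, -0.0], [-0.0, 0.0, -1.0]]
force: [-0.1, 0.5, -0.4]
grip_width: 0.0468
grasp_force: 0.0
time_s: 8.07
tool_pos: [0.4887, -0.0391, 0.2821]
tcp_rot: [[-0.117, -0.992, 0.049], [-0.983, 0.122, 0.136], [-0.141, -0.032, -0.989]]
force: [-0.0, 1.0, -0.2]
grip_width: 0.0468
grasp_force: 0.0
time_s: 8.73
tool_pos: [0.4644, -0.0882, 0.242]
tcp_rot: [[-0.63, -0.699, 0.339], [-0.666, 0.711, 0.227], [-0.4, -0.083, -0.913]]
force: [0.2, -0.1, -0.6]
grip_width: 0.0473
grasp_force: 0.0
```

```bash
python3 - <<'E'
from h import *
np.set_printoptions(precision=3,suppress=True)
o=manip.get_obs();print(o["joint_positions"],o["tool_pos"])
E
```

```text
[-0.544  0.143  2.203  0.608  0.704  2.922] [ 0.464 -0.088  0.242]
```

```bash
python3 -m jog '[{"translation":[0,0,0],"delta_rot":[0,0,0.3],"claw":0.55},{"translation":[0,0,0],"delta_rot":[0,0,0.3],"claw":0.55},{"translation":[0,0,0],"delta_rot":[0,0,0.3],"claw":0.55},{"translation":[0,0,0],"delta_rot":[0,0,0.3],"claw":0.55},{"translation":[0,0,0],"delta_rot":[0,0,0.3],"claw":0.55},{"translation":[0,0,0],"delta_rot":[0,0,0.3],"claw":0.55},{"translation":[0,0,0],"delta_rot":[0,0,0.3],"claw":0.55},{"translation":[0,0,0],"delta_rot":[0,0,0.3],"claw":0.55}]'; python3 -c "
from plant import manip; print(manip.get_obs()['joint_positions'])"
```

```text
time_s: 9.4
tool_pos: [0.4651, -0.0884, 0.2419]
tcp_rot: [[0.179, -0.984, 0.011], [-0.899, -0.159, 0.407], [-0.399, -0.083, -0.913]]
force: [-0.9, -0.3, 0.4]
grip_width: 0.0469
grasp_force: 0.0
[-0.53257702  0.33190484  1.92771789  0.40580383  1.1282379   2.21032652]
```

```bash
cat >> h.py <<'E'
from scipy.spatial.transform import Rotation as Ro
def d(T,pos):
    o=manip.get_obs(); r=Ro.from_matrix(T@np.array(o["tcp_rot"]).T).as_rotvec()/np.pi
    print("trans",np.round((np.array(pos)-o["tool_pos"])/.2,4),"rot",np.round(r,4),"deg",np.linalg.norm(r)*180)
def up(yaw): c,s=np.cos(yaw),np.sin(yaw); return np.array([[c,s,0],[s,-c,0],[0,0,-1.]])
def lean(th,yaw=.037): return Ro.from_rotvec(-th*np.array([-np.sin(yaw),np.cos(yaw),0])).as_matrix()@up(yaw+np.pi)
E
python3 -c "
from h import *
d(up(np.radians(-30)),[.47,-.03,.30])"
```

```text
trans [0.0245 0.2918 0.2904] rot [-0.1266 -0.0546  0.2727] deg 55.002328688084
```

```bash
python3 -m jog '[{"translation":[0.025,0.29,0.29],"delta_rot":[-0.1266,-0.0546,0.2727],"claw":0.55},{"translation":[0.025,0.29,0.29],"delta_rot":[-0.1266,-0.0546,0.2727],"claw":0.55},{"translation":[0.025,0.29,0.29],"delta_rot":[-0.1266,-0.0546,0.2727],"claw":0.55},{"translation":[0.025,0.29,0.29],"delta_rot":[-0.1266,-0.0546,0.2727],"claw":0.55},{"translation":[0.025,0.29,0.29],"delta_rot":[-0.1266,-0.0546,0.2727],"claw":0.55},{"translation":[0.025,0.29,0.29],"delta_rot":[-0.1266,-0.0546,0.2727],"claw":0.55},{"translation":[0.025,0.29,0.29],"delta_rot":[-0.1266,-0.0546,0.2727],"claw":0.55},{"translation":[0.025,0.29,0.29],"delta_rot":[-0.1266,-0.0546,0.2727],"claw":0.55}]'
python3 -m jog '[{"translation":[0,0,0],"delta_rot":[0,0,0.295],"claw":0.55},{"translation":[0,0,0],"delta_rot":[0,0,0.295],"claw":0.55},{"translation":[0,0,0],"delta_rot":[0,0,0.295],"claw":0.55},{"translation":[0,0,0],"delta_rot":[0,0,0.295],"claw":0.55},{"translation":[0,0,0],"delta_rot":[0,0,0.295],"claw":0.55},{"translation":[0,0,0],"delta_rot":[0,0,0.295],"claw":0.55},{"translation":[0,0,0],"delta_rot":[0,0,0.295],"claw":0.55},{"translation":[0,0,0],"delta_rot":[0,0,0.295],"claw":0.55}]'
python3 -m jog '[{"translation":[0,0,0],"delta_rot":[0,0,0.295],"claw":0.55},{"translation":[0,0,0],"delta_rot":[0,0,0.295],"claw":0.55},{"translation":[0,0,0],"delta_rot":[0,0,0.295],"claw":0.55},{"translation":[0,0,0],"delta_rot":[0,0,0.295],"claw":0.55},{"translation":[0,0,0],"delta_rot":[0,0,0.295],"claw":0.55},{"translation":[0,0,0],"delta_rot":[0,0,0.295],"claw":0.55},{"translation":[0,0,0],"delta_rot":[0,0,0.295],"claw":0.55},{"translation":[0,0,0],"delta_rot":[0,0,0.295],"claw":0.55}]'
python3 -m jog '[{"translation":[0,0,0],"delta_rot":[0,0,0.295],"claw":0.55},{"translation":[0,0,0],"delta_rot":[0,0,0.295],"claw":0.55},{"translation":[0,0,0],"delta_rot":[0,0,0.295],"claw":0.55},{"translation":[0,0,0],"delta_rot":[0,0,0.295],"claw":0.55},{"translation":[0,0,0],"delta_rot":[0,0,0.295],"claw":0.55},{"translation":[0,0,0],"delta_rot":[0,0,0.295],"claw":0.55},{"translation":[0,0,0],"delta_rot":[0,0,0.295],"claw":0.55},{"translation":[0,0,0],"delta_rot":[0,0,0.295],"claw":0.55}]'
python3 -c "
from h import *
print(manip.get_obs()['joint_positions']);d(lean(.7),[.56,-.026,.255])"
```

```text
time_s: 10.07
tool_pos: [0.4698, -0.0295, 0.3003]
tcp_rot: [[0.866, -0.499, 0.003], [-0.499, -0.866, -0.001], [0.003, -0.001, -1.0]]
force: [0.0, -0.2, -0.6]
grip_width: 0.0467
grasp_force: 0.0
time_s: 10.73
tool_pos: [0.4696, -0.0299, 0.3]
tcp_rot: [[0.919, 0.394, -0.001], [0.394, -0.919, 0.003], [0.0, -0.003, -1.0]]
force: [-0.2, 0.5, -0.2]
grip_width: 0.0474
grasp_force: 0.0
time_s: 11.4
tool_pos: [0.4696, -0.0299, 0.3]
tcp_rot: [[0.237, 0.971, -0.003], [0.971, -0.237, 0.002], [0.001, -0.003, -1.0]]
force: [0.9, 0.1, 0.7]
grip_width: 0.0466
grasp_force: 0.0
time_s: 12.07
tool_pos: [0.4696, -0.0299, 0.3]
tcp_rot: [[-0.634, 0.773, -0.003], [0.773, 0.634, -0.001], [0.001, -0.003, -1.0]]
force: [-1.0, -0.6, -0.6]
grip_width: 0.047
grasp_force: 0.0
[-1.26714923e-01  1.62627850e-01  1.91113893e+00 -1.84338345e-03
  1.07101792e+00 -8.13139877e-01]
trans [ 0.4522  0.0194 -0.225 ] rot [-0.0939 -0.2111  0.2809] deg 65.46960683374586
```

```bash
python3 -m jog '[{"translation":[0.45,0.02,-0.22],"delta_rot":[-0.0939,-0.2111,0.2809],"claw":0.55},{"translation":[0.45,0.02,-0.22],"delta_rot":[-0.0939,-0.2111,0.2809],"claw":0.55},{"translation":[0.45,0.02,-0.22],"delta_rot":[-0.0939,-0.2111,0.2809],"claw":0.55},{"translation":[0.45,0.02,-0.22],"delta_rot":[-0.0939,-0.2111,0.2809],"claw":0.55},{"translation":[0.45,0.02,-0.22],"delta_rot":[-0.0939,-0.2111,0.2809],"claw":0.55},{"translation":[0.45,0.02,-0.22],"delta_rot":[-0.0939,-0.2111,0.2809],"claw":0.55},{"translation":[0.45,0.02,-0.22],"delta_rot":[-0.0939,-0.2111,0.2809],"claw":0.55},{"translation":[0.45,0.02,-0.22],"delta_rot":[-0.0939,-0.2111,0.2809],"claw":0.55}]'
python3 - <<'E'
from h import *
np.set_printoptions(precision=4,suppress=True)
p=eyes.grab_frame("wrist"); cv2.imwrite("pics/w2.png",p["image"])
al=np.ones((384,512),bool)
c=cloud(eyes.grab_frame("side"),al)
k=c[(c[:,2]>.13)&(c[:,2]<.185)&(c[:,0]>.615)&(c[:,0]<.67)&(c[:,1]>-.07)&(c[:,1]<0.01)]
if len(k): print(len(k),np.percentile(k,[2,98],axis=0))
d(lean(.7),[.59,-.026,.219])
d(lean(.7),[.647,-.026,.1496])
E
```

```text
time_s: 12.73
tool_pos: [0.5584, -0.0219, 0.2548]
tcp_rot: [[-0.838, 0.159, 0.522], [0.171, 0.985, -0.024], [-0.518, 0.07, -0.852]]
force: [-0.8, 1.3, -0.2]
grip_width: 0.0469
grasp_force: 0.0
95 [[ 0.6229 -0.0318  0.1311]
 [ 0.6542 -0.0178  0.1791]]
trans [ 0.1569 -0.0217 -0.1783] rot [-0.026  -0.0484  0.0615] deg 14.845389136944547
trans [ 0.4419 -0.0217 -0.5253] rot [-0.026  -0.0484  0.0615] deg 14.845389136944547
```

View pics/w2.png

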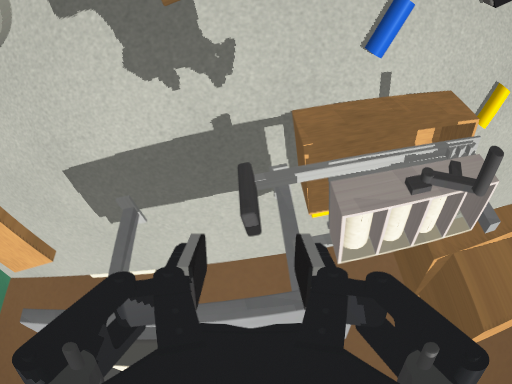

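The wrist view shows the grip plate at (249,200) centred between the fingers. The pawl is up at (460,175). Now the approach.

```bash
python3 -m jog '[{"translation":[0.15,-0.015,-0.17],"delta_rot":[-0.026,-0.0484,0.0615],"claw":0.55},{"translation":[0.15,-0.015,-0.17],"delta_rot":[-0.026,-0.0484,0.0615],"claw":0.55},{"translation":[0.15,-0.015,-0.17],"delta_rot":[-0.026,-0.0484,0.0615],"claw":0.55},{"translation":[0.44,-0.015,-0.525],"delta_rot":[-0.026,-0.0484,0.0615],"claw":0.55},{"translation":[0.44,-0.015,-0.525],"delta_rot":[-0.026,-0.0484,0.0615],"claw":0.55},{"translation":[0.44,-0.015,-0.525],"delta_rot":[-0.026,-0.0484,0.0615],"claw":0.55},{"translation":[0.44,-0.015,-0.525],"delta_rot":[-0.026,-0.0484,0.0615],"claw":0.55},{"translation":[0.44,-0.015,-0.525],"delta_rot":[-0.026,-0.0484,0.0615],"claw":0.55}]'
```

```text
time_s: 13.5
tool_pos: [0.6427, -0.0113, 0.2184]
tcp_rot: [[-0.809, -0.033, 0.587], [-0.024, 0.999, 0.022], [-0.588, 0.004, -0.809]]
force: [-108.2, 1.8, -6.5]
grip_width: 0.0468
grasp_force: 45.8
```

```bash
python3 -m jog '[{"translation":[-0.3,0,0.0],"delta_rot":[0,0,0],"claw":0.55},{"translation":[-0.3,0,0.0],"delta_rot":[0,0,0],"claw":0.55},{"translation":[-0.3,0,0.0],"delta_rot":[0,0,0],"claw":0.55}]'; python3 - <<'E'
from h import *
np.set_printoptions(precision=3,suppress=True)
o=manip.get_obs(); print(o["joint_positions"],o["tool_pos"],o["force"],o["tcp_rot"])
p=eyes.grab_frame("side"); cv2.imwrite("pics/s3.png",cv2.resize(p["image"][100:300,130:430],None,fx=2.6,fy=2.6))
c=cloud(p,np.ones((384,512),bool))
k=c[(c[:,2]>.13)&(c[:,2]<.185)&(c[:,0]>.615)&(c[:,0]<.67)&(c[:,1]>-.07)&(c[:,1]<0.01)]
if len(k): print(len(k),np.percentile(k,[2,98],axis=0))
E
```

```text
time_s: 13.75
tool_pos: [0.5886, -0.0113, 0.2305]
tcp_rot: [[-0.812, -0.026, 0.583], [-0.021, 1.0, 0.015], [-0.584, -0.0, -0.812]]
force: [1.0, 0.1, 0.8]
grip_width: 0.047
grasp_force: 0.0
[-0.125  0.224  2.268  1.22   0.094 -2.913] [ 0.589 -0.011  0.23 ] [0.971 0.083 0.774] [[-0.812 -0.026  0.583]
 [-0.021  1.     0.015]
 [-0.584 -0.    -0.812]]
93 [[ 0.622 -0.032  0.133]
 [ 0.656 -0.018  0.18 ]]
```

View pics/s3.png

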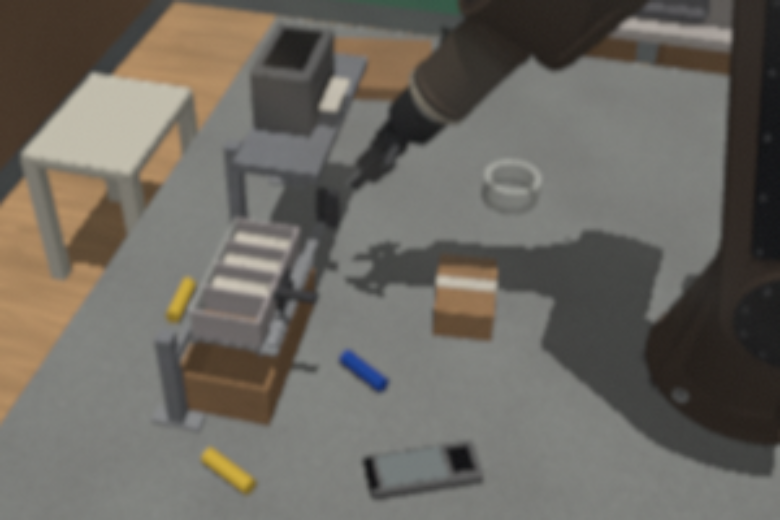

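```bash
cat > ik.py <<'E'
import numpy as np
from scipy.optimize import least_squares
D=[([-1.222,.48,1.596],[.2505,-.5994,.2387],[0,0,-1]),
([.3235,.3153,1.7709],[.5137,.2052,.2741],[.004,.001,-1]),
([-.544,.143,2.203],[.464,-.088,.242],[.339,.227,-.913]),
([-.5326,.3319,1.9277],[.4651,-.0884,.2419],[.011,.407,-.913]),
([-.1267,.1626,1.9111],[.4696,-.0299,.3],[-.003,-.001,-1]),
([-.125,.224,2.268],[.589,-.011,.230],[.583,.015,-.812])]
def W(q,P):
    r0,l1,l2,d,h,L,y0=P; s=q[1]+q[2]
    r=r0+l1*np.sin(q[1])+l2*np.sin(s)+d*np.cos(s); z=h+l1*np.cos(q[1])+l2*np.cos(s)-d*np.sin(s)
    c,n=np.cos(q[0]),np.sin(q[0]); return np.array([r*c-y0*n,r*n+y0*c,z])
f=lambda P:np.concatenate([W(q,P)+P[5]*np.array(a)-p for q,p,a in D])
best=min((least_squares(f,x0) for x0 in ([0,.4,.4,0,.2,.2,0],[.1,.5,.4,.05,.3,.2,0],[0,.45,.35,-.05,.15,.15,0])),key=lambda s:s.cost); P=best.x
if __name__=="__main__":
    np.set_printoptions(precision=4,suppress=True); print(P,np.abs(best.fun).max())
    for y in(-.025,-.175):
     for th in(20,30,40,50):
      a=np.array([np.sin(np.radians(th)),0.,-np.cos(np.radians(th))])
      for back in(.12,.06,0):
        t=np.array([.640,y,.158])+.011*a-back*a; w=t-P[5]*a
        s=least_squares(lambda q:W(q,P)-w,[np.arctan2(w[1],w[0]),.4,1.8]); q=s.x
        print(y,th,back,q,"j5",np.pi-np.radians(th)-q[1]-q[2],"res",s.cost<1e-8)
E
python3 ik.py
```

```text
[-0.      0.5977  0.4396  0.0273  0.3082  0.3623  0.0308] 0.0035755868589407713
-0.025 20 0.12 [-0.1164  0.2443  1.9748] j5 0.5734192601584029 res True
-0.025 20 0.06 [-0.1117  0.3461  1.9957] j5 0.45078747580076994 res True
-0.025 20 0 [-0.1073  0.4537  2.0012] j5 0.337689166710029 res True
-0.025 30 0.12 [-0.1378  0.1874  2.1656] j5 0.2650174022323606 res True
-0.025 30 0.06 [-0.1283  0.3129  2.163 ] j5 0.14204670685348564 res True
-0.025 30 0 [-0.1201  0.4386  2.1434] j5 0.036012350022025075 res True
-0.025 40 0.12 [-0.1653  0.1827  2.3528] j5 -0.09203207761810672 res True
-0.025 40 0.06 [-0.1484  0.3283  2.324 ] j5 -0.2088250430275509 res True
-0.025 40 0 [-0.1346  0.4642  2.2769] j5 -0.29771419348626593 res True
-0.025 50 0.12 [-0.1996  0.2674  2.5351] j5 -0.5335919988930353 res True
-0.025 50 0.06 [-0.1714  0.4158  2.4741] j5 -0.6209358792340118 res True
-0.025 50 0 [-0.1502  0.5429  2.3961] j5 -0.670051222006153 res True
-0.175 20 0.12 [-0.4109  0.2871  1.912 ] j5 0.5933913833673399 res True
-0.175 20 0.06 [-0.3953  0.3832  1.9322] j5 0.4771133674860588 res True
-0.175 20 0 [-0.3809  0.4851  1.9375] j5 0.36991700703732056 res True
-0.175 30 0.12 [-0.4784  0.2366  2.0954] j5 0.2859228970921981 res True
-0.175 30 0.06 [-0.4488  0.3526  2.093 ] j5 0.17236348757259856 res True
-0.175 30 0 [-0.4225  0.4699  2.0744] j5 0.07376333557106252 res True
-0.175 40 0.12 [-0.5601  0.2363  2.2707] j5 -0.06351114607600028 res True
-0.175 40 0.06 [-0.5104  0.3669  2.2442] j5 -0.1676196035862425 res True
-0.175 40 0 [-0.4683  0.492   2.2005] j5 -0.24894666007223432 res True
-0.175 50 0.12 [-0.6539  0.3119  2.4334] j5 -0.47635614474452925 res True
-0.175 50 0.06 [-0.5776  0.4422  2.3802] j5 -0.553499462140663 res True
-0.175 50 0 [-0.516   0.5598  2.3103] j5 -0.601110979985152 res True
```

```bash
cat > fk.py <<'E'
from h import *
from ik import P,W
E=lambda s,a:Ro.from_euler(s,a)
def fk(q):
    R=(E('z',q[0])*E('y',q[1]+q[2])*E('z',q[3])*E('y',q[4])*E('z',q[5]+np.pi/2)).as_matrix()
    return W(q,P)+P[5]*R[:,2],R
def step(a,b):
    pa,Ra=fk(a);pb,Rb=fk(b); r=Ro.from_matrix(Rb@Ra.T).as_rotvec()/np.pi
    return np.round((pb-pa)/.2,3),np.round(r,4),round(np.linalg.norm(r)*180,1),np.round(pb,3)
E
python3 - <<'E'
from fk import *
np.set_printoptions(precision=3,suppress=True)
o=manip.get_obs(); q=o["joint_positions"]; p,R=fk(q); print(p-o["tool_pos"],"\n",R@np.array(o["tcp_rot"]).T)
w=[np.array(q),np.array([-.14,.05,2.2,1.25,.35,-2.75])]
G=np.array([-.14,.05,2.2,np.pi,.35,1.49])
for i in range(1,8): w.append(w[1]+(G-w[1])*i/7)
for a,b in zip(w,w[1:]): print(*step(a,b))
E
```

```text
[ 0.  0. -0.] 
 [[ 1.  0.  0.]
 [-0.  1.  0.]
 [-0. -0.  1.]]
[0.093 0.379 0.66 ] [ 0.089 -0.05   0.003] 18.3 [0.61  0.064 0.363]
[0.107 0.016 0.128] [ 0.207  0.037 -0.177] 49.5 [0.631 0.067 0.389]
[ 0.102 -0.029  0.13 ] [ 0.218  0.037 -0.163] 49.5 [0.652 0.062 0.415]
[ 0.09  -0.071  0.122] [ 0.229  0.031 -0.149] 49.5 [0.669 0.047 0.439]
[ 0.071 -0.109  0.106] [ 0.238  0.021 -0.137] 49.5 [0.684 0.026 0.461]
[ 0.047 -0.138  0.081] [ 0.244  0.008 -0.127] 49.5 [ 0.693 -0.002  0.477]
[ 0.02  -0.158  0.051] [ 0.248 -0.008 -0.12 ] 49.5 [ 0.697 -0.034  0.487]
[-0.009 -0.166  0.018] [ 0.248 -0.026 -0.116] 49.5 [ 0.695 -0.067  0.491]
```

```bash
python3 - <<'E'
from fk import *
np.set_printoptions(precision=3,suppress=True)
q=manip.get_obs()["joint_positions"]
w=[np.array(q),np.array([-.15,.05,2.5,1.25,.3,-2.75])]
G=np.array([-.15,.05,2.5,np.pi,.3,1.5])
for i in range(1,8): w.append(w[1]+(G-w[1])*i/7)
for a,b in zip(w,w[1:]): print(*step(a,b),np.round(b,2))
np.save("w.npy",w)
E
```

```text
[-0.794  0.4   -0.063] [ 0.089  0.039 -0.023] 18.0 [0.432 0.069 0.219] [-0.15  0.05  2.5   1.25  0.3  -2.75]
[0.12  0.009 0.079] [ 0.149  0.035 -0.23 ] 49.8 [0.457 0.07  0.235] [-0.15  0.05  2.5   1.52  0.3  -2.14]
[ 0.116 -0.03   0.08 ] [ 0.162  0.034 -0.222] 49.8 [0.48  0.064 0.251] [-0.15  0.05  2.5   1.79  0.3  -1.54]
[ 0.104 -0.066  0.075] [ 0.174  0.029 -0.213] 49.8 [0.5   0.051 0.266] [-0.15  0.05  2.5   2.06  0.3  -0.93]
[ 0.083 -0.098  0.065] [ 0.184  0.02  -0.205] 49.8 [0.517 0.031 0.279] [-0.15  0.05  2.5   2.33  0.3  -0.32]
[ 0.057 -0.122  0.05 ] [ 0.192  0.008 -0.199] 49.8 [0.529 0.007 0.289] [-0.15  0.05  2.5   2.6   0.3   0.29]
[ 0.027 -0.138  0.032] [ 0.196 -0.006 -0.195] 49.8 [ 0.534 -0.021  0.295] [-0.15  0.05  2.5   2.87  0.3   0.89]
[-0.005 -0.144  0.011] [ 0.198 -0.022 -0.192] 49.8 [ 0.533 -0.049  0.297] [-0.15  0.05  2.5   3.14  0.3   1.5 ]
```

```bash
python3 -m jog '[{"translation":[-0.794,0.4,-0.063],"delta_rot":[0.089,0.039,-0.023],"claw":0.55},{"translation":[-0.794,0.4,-0.063],"delta_rot":[0.089,0.039,-0.023],"claw":0.55},{"translation":[-0.794,0.4,-0.063],"delta_rot":[0.089,0.039,-0.023],"claw":0.55},{"translation":[-0.794,0.4,-0.063],"delta_rot":[0.089,0.039,-0.023],"claw":0.55},{"translation":[-0.794,0.4,-0.063],"delta_rot":[0.089,0.039,-0.023],"claw":0.55},{"translation":[-0.794,0.4,-0.063],"delta_rot":[0.089,0.039,-0.023],"claw":0.55},{"translation":[-0.794,0.4,-0.063],"delta_rot":[0.089,0.039,-0.023],"claw":0.55}]'
python3 -c "
from fk import *
q=manip.get_obs()['joint_positions'];print(np.round(q,3)); w=np.load('w.npy'); print(step(q,w[2]))"
```

```text
time_s: 14.38
tool_pos: [0.4334, 0.0677, 0.2202]
tcp_rot: [[-0.868, 0.061, 0.493], [0.185, 0.961, 0.207], [-0.461, 0.271, -0.845]]
force: [0.5, -0.9, 0.7]
grip_width: 0.0472
grasp_force: 0.0
[-0.149  0.05   2.496  1.237  0.299 -2.738]
(array([0.111, 0.013, 0.074]), array([ 0.1498,  0.0353, -0.2305]), np.float64(49.9), array([0.457, 0.07 , 0.235]))
```

Tracks as planned; I continue the wrist swing.

```bash
python3 -m jog '[{"translation":[0.11,0.012,0.075],"delta_rot":[0.15,0.035,-0.23],"claw":0.55},{"translation":[0.11,0.012,0.075],"delta_rot":[0.15,0.035,-0.23],"claw":0.55},{"translation":[0.11,0.012,0.075],"delta_rot":[0.15,0.035,-0.23],"claw":0.55},{"translation":[0.11,0.012,0.075],"delta_rot":[0.15,0.035,-0.23],"claw":0.55},{"translation":[0.11,0.012,0.075],"delta_rot":[0.15,0.035,-0.23],"claw":0.55},{"translation":[0.11,0.012,0.075],"delta_rot":[0.15,0.035,-0.23],"claw":0.55},{"translation":[0.11,0.012,0.075],"delta_rot":[0.15,0.035,-0.23],"claw":0.55}]'
python3 -m jog '[{"translation":[0.116,-0.03,0.08],"delta_rot":[0.162,0.034,-0.222],"claw":0.55},{"translation":[0.116,-0.03,0.08],"delta_rot":[0.162,0.034,-0.222],"claw":0.55},{"translation":[0.116,-0.03,0.08],"delta_rot":[0.162,0.034,-0.222],"claw":0.55},{"translation":[0.116,-0.03,0.08],"delta_rot":[0.162,0.034,-0.222],"claw":0.55},{"translation":[0.116,-0.03,0.08],"delta_rot":[0.162,0.034,-0.222],"claw":0.55},{"translation":[0.116,-0.03,0.08],"delta_rot":[0.162,0.034,-0.222],"claw":0.55},{"translation":[0.116,-0.03,0.08],"delta_rot":[0.162,0.034,-0.222],"claw":0.55}]'
python3 -m jog '[{"translation":[0.104,-0.066,0.075],"delta_rot":[0.174,0.029,-0.213],"claw":0.55},{"translation":[0.104,-0.066,0.075],"delta_rot":[0.174,0.029,-0.213],"claw":0.55},{"translation":[0.104,-0.066,0.075],"delta_rot":[0.174,0.029,-0.213],"claw":0.55},{"translation":[0.104,-0.066,0.075],"delta_rot":[0.174,0.029,-0.213],"claw":0.55},{"translation":[0.104,-0.066,0.075],"delta_rot":[0.174,0.029,-0.213],"claw":0.55},{"translation":[0.104,-0.066,0.075],"delta_rot":[0.174,0.029,-0.213],"claw":0.55},{"translation":[0.104,-0.066,0.075],"delta_rot":[0.174,0.029,-0.213],"claw":0.55}]'
python3 -c "
from fk import *
q=manip.get_obs()['joint_positions'];print(np.round(q,3)); w=np.load('w.npy'); print(step(q,w[5]))"
```

```text
time_s: 14.97
tool_pos: [0.4567, 0.0693, 0.2351]
tcp_rot: [[-0.52, 0.647, 0.557], [0.844, 0.492, 0.216], [-0.134, 0.583, -0.802]]
force: [0.4, -0.7, 0.5]
grip_width: 0.0473
grasp_force: 0.0
time_s: 15.55
tool_pos: [0.4799, 0.0633, 0.2511]
tcp_rot: [[0.119, 0.775, 0.621], [0.93, -0.306, 0.204], [0.348, 0.553, -0.757]]
force: [0.6, 0.5, -0.1]
grip_width: 0.0466
grasp_force: 0.0
time_s: 16.13
tool_pos: [0.5007, 0.0501, 0.2662]
tcp_rot: [[0.617, 0.395, 0.681], [0.391, -0.904, 0.171], [0.683, 0.161, -0.712]]
force: [0.1, -0.9, 0.3]
grip_width: 0.0472
grasp_force: 0.0
[-0.168  0.054  2.5    2.032  0.32  -1.017]
(array([ 0.078, -0.093,  0.065]), array([ 0.2049,  0.0267, -0.2295]), np.float64(55.6), array([0.517, 0.031, 0.279]))
```

```bash
python3 -m jog '[{"translation":[0.078,-0.093,0.065],"delta_rot":[0.2,0.025,-0.225],"claw":0.55},{"translation":[0.078,-0.093,0.065],"delta_rot":[0.2,0.025,-0.225],"claw":0.55},{"translation":[0.078,-0.093,0.065],"delta_rot":[0.2,0.025,-0.225],"claw":0.55},{"translation":[0.078,-0.093,0.065],"delta_rot":[0.2,0.025,-0.225],"claw":0.55},{"translation":[0.078,-0.093,0.065],"delta_rot":[0.2,0.025,-0.225],"claw":0.55},{"translation":[0.078,-0.093,0.065],"delta_rot":[0.2,0.025,-0.225],"claw":0.55},{"translation":[0.078,-0.093,0.065],"delta_rot":[0.2,0.025,-0.225],"claw":0.55},{"translation":[0.078,-0.093,0.065],"delta_rot":[0.2,0.025,-0.225],"claw":0.55}]'
python3 -m jog '[{"translation":[0.057,-0.122,0.05],"delta_rot":[0.192,0.008,-0.199],"claw":0.55},{"translation":[0.057,-0.122,0.05],"delta_rot":[0.192,0.008,-0.199],"claw":0.55},{"translation":[0.057,-0.122,0.05],"delta_rot":[0.192,0.008,-0.199],"claw":0.55},{"translation":[0.057,-0.122,0.05],"delta_rot":[0.192,0.008,-0.199],"claw":0.55},{"translation":[0.057,-0.122,0.05],"delta_rot":[0.192,0.008,-0.199],"claw":0.55},{"translation":[0.057,-0.122,0.05],"delta_rot":[0.192,0.008,-0.199],"claw":0.55},{"translation":[0.057,-0.122,0.05],"delta_rot":[0.192,0.008,-0.199],"claw":0.55},{"translation":[0.057,-0.122,0.05],"delta_rot":[0.192,0.008,-0.199],"claw":0.55}]'
python3 -m jog '[{"translation":[0.027,-0.138,0.032],"delta_rot":[0.196,-0.006,-0.195],"claw":0.55},{"translation":[0.027,-0.138,0.032],"delta_rot":[0.196,-0.006,-0.195],"claw":0.55},{"translation":[0.027,-0.138,0.032],"delta_rot":[0.196,-0.006,-0.195],"claw":0.55},{"translation":[0.027,-0.138,0.032],"delta_rot":[0.196,-0.006,-0.195],"claw":0.55},{"translation":[0.027,-0.138,0.032],"delta_rot":[0.196,-0.006,-0.195],"claw":0.55},{"translation":[0.027,-0.138,0.032],"delta_rot":[0.196,-0.006,-0.195],"claw":0.55},{"translation":[0.027,-0.138,0.032],"delta_rot":[0.196,-0.006,-0.195],"claw":0.55},{"translation":[0.027,-0.138,0.032],"delta_rot":[0.196,-0.006,-0.195],"claw":0.55}]'
python3 -c "
from fk import *
q=manip.get_obs()['joint_positions'];print(np.round(q,3)); d(lean(.7),[.56,-.025,.253]); d(lean(.75),[.555,-.025,.25])"
```

```text
time_s: 16.8
tool_pos: [0.5163, 0.0316, 0.2793]
tcp_rot: [[0.623, -0.286, 0.728], [-0.516, -0.85, 0.107], [0.588, -0.442, -0.677]]
force: [-0.4, 0.5, -0.1]
grip_width: 0.0473
grasp_force: 0.0
time_s: 17.47
tool_pos: [0.5275, 0.0074, 0.2892]
tcp_rot: [[0.132, -0.638, 0.759], [-0.987, -0.156, 0.04], [0.093, -0.754, -0.65]]
force: [-0.2, -0.7, -0.7]
grip_width: 0.0467
grasp_force: 0.0
time_s: 18.13
tool_pos: [0.5324, -0.0201, 0.2955]
tcp_rot: [[-0.433, -0.464, 0.773], [-0.761, 0.648, -0.037], [-0.484, -0.604, -0.634]]
force: [-0.7, -0.1, -0.6]
grip_width: 0.0474
grasp_force: 0.0
[-0.148  0.05   2.503  2.879  0.302  0.863]
trans [ 0.1381 -0.0244 -0.2125] rot [ 0.2026  0.0535 -0.1745] deg 49.073250820003764
trans [ 0.1131 -0.0244 -0.2275] rot [ 0.2073  0.0387 -0.1692] deg 48.667498318713804
```

```bash
python3 -m jog '[{"translation":[0.113,-0.0244,-0.2275],"delta_rot":[0.2073,0.0387,-0.1692],"claw":0.55},{"translation":[0.113,-0.0244,-0.2275],"delta_rot":[0.2073,0.0387,-0.1692],"claw":0.55},{"translation":[0.113,-0.0244,-0.2275],"delta_rot":[0.2073,0.0387,-0.1692],"claw":0.55},{"translation":[0.113,-0.0244,-0.2275],"delta_rot":[0.2073,0.0387,-0.1692],"claw":0.55},{"translation":[0.113,-0.0244,-0.2275],"delta_rot":[0.2073,0.0387,-0.1692],"claw":0.55},{"translation":[0.113,-0.0244,-0.2275],"delta_rot":[0.2073,0.0387,-0.1692],"claw":0.55},{"translation":[0.113,-0.0244,-0.2275],"delta_rot":[0.2073,0.0387,-0.1692],"claw":0.55},{"translation":[0.113,-0.0244,-0.2275],"delta_rot":[0.2073,0.0387,-0.1692],"claw":0.55}]'
python3 -c "
from fk import *
q=manip.get_obs()['joint_positions'];print(np.round(q,3)); d(lean(.75),[.606,-.025,.194]); d(lean(.75),[.6475,-.025,.150])"
```

```text
time_s: 18.8
tool_pos: [0.5547, -0.0249, 0.2497]
tcp_rot: [[-0.726, -0.066, 0.684], [-0.068, 0.997, 0.024], [-0.684, -0.03, -0.729]]
force: [-0.7, 0.0, 0.7]
grip_width: 0.0473
grasp_force: 0.0
[-0.208  0.158  2.414  2.364  0.237  2.112]
trans [ 0.2563 -0.0003 -0.2786] rot [ 0.0093  0.0017 -0.0093] deg 2.392134810211403
trans [ 4.638e-01 -3.000e-04 -4.986e-01] rot [ 0.0093  0.0017 -0.0093] deg 2.392134810211403
```

```bash
python3 -m jog '[{"translation":[0.13,0,-0.14],"delta_rot":[0.0093,0.0017,-0.0093],"claw":0.55},{"translation":[0.256,0,-0.278],"delta_rot":[0.0093,0.0017,-0.0093],"claw":0.55},{"translation":[0.256,0,-0.278],"delta_rot":[0.0093,0.0017,-0.0093],"claw":0.55},{"translation":[0.256,0,-0.278],"delta_rot":[0.0093,0.0017,-0.0093],"claw":0.55}]'
python3 -c "
from fk import *
q=manip.get_obs()['joint_positions'];print(np.round(q,3)); d(lean(.75),[.6475,-.025,.150])
p=eyes.grab_frame('wrist'); cv2.imwrite('pics/w3.png',p['image'])"
```

```text
time_s: 19.13
tool_pos: [0.6055, -0.0245, 0.1903]
tcp_rot: [[-0.735, -0.039, 0.677], [-0.029, 0.999, 0.026], [-0.678, -0.001, -0.735]]
force: [-0.0, -0.2, 0.4]
grip_width: 0.0471
grasp_force: 0.0
[-0.179  0.356  2.366  2.695  0.345  1.833]
trans [ 0.2098 -0.0024 -0.2013] rot [ 0.0002 -0.0016 -0.0007] deg 0.32283387677921627
```

View pics/w3.png

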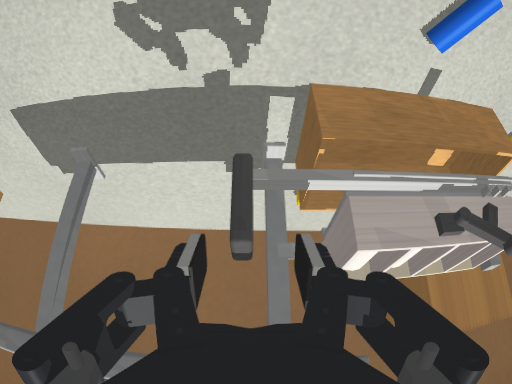

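The plate is at about column 242 against a finger midline of 251. So it sits slightly towards -y, and I shift by about 4 mm.

```bash
python3 -m jog '[{"translation":[0,-0.022,0],"delta_rot":[0,0,0],"claw":0.55},{"translation":[0.1,-0.022,-0.1],"delta_rot":[0,0,0],"claw":0.55},{"translation":[0.21,-0.022,-0.205],"delta_rot":[0,0,0],"claw":0.55},{"translation":[0.21,-0.022,-0.205],"delta_rot":[0,0,0],"claw":0.55},{"translation":[0.21,-0.022,-0.205],"delta_rot":[0,0,0],"claw":0.55}]'
python3 -m jog '[{"translation":[0,0,0],"delta_rot":[0,0,0],"claw":0},{"translation":[0,0,0],"delta_rot":[0,0,0],"claw":0},{"translation":[0,0,0],"delta_rot":[0,0,0],"claw":0},{"translation":[0,0,0],"delta_rot":[0,0,0],"claw":0},{"translation":[0,0,0],"delta_rot":[0,0,0],"claw":0},{"translation":[0,0,0],"delta_rot":[0,0,0],"claw":0},{"translation":[0,0,0],"delta_rot":[0,0,0],"claw":0}]' 40
```

```text
time_s: 19.6
tool_pos: [0.6472, -0.0291, 0.1538]
tcp_rot: [[-0.73, -0.037, 0.682], [-0.028, 0.999, 0.025], [-0.682, -0.001, -0.731]]
force: [-1.1, -0.0, 0.2]
grip_width: 0.047
grasp_force: 0.0
time_s: 20.18
tool_pos: [0.6464, -0.0291, 0.1544]
tcp_rot: [[-0.73, -0.036, 0.682], [-0.027, 0.999, 0.024], [-0.683, -0.0, -0.731]]
force: [-11.0, -1.5, 14.7]
grip_width: 0.0133
grasp_force: 43.8
```

```bash
python3 -m jog '[{"translation":[0.003,-0.08,0],"delta_rot":[0,0,0],"claw":0},{"translation":[0.006,-0.17,0],"delta_rot":[0,0,0],"claw":0},{"translation":[0.01,-0.26,0],"delta_rot":[0,0,0],"claw":0},{"translation":[0.013,-0.35,0],"delta_rot":[0,0,0],"claw":0},{"translation":[0.013,-0.35,0],"delta_rot":[0,0,0],"claw":0}]'
python3 -m jog '[{"translation":[0.003,-0.09,0],"delta_rot":[0,0,0],"claw":0},{"translation":[0.007,-0.18,0],"delta_rot":[0,0,0],"claw":0},{"translation":[0.01,-0.27,0],"delta_rot":[0,0,0],"claw":0},{"translation":[0.014,-0.36,0],"delta_rot":[0,0,0],"claw":0},{"translation":[0.015,-0.385,0],"delta_rot":[0,0,0],"claw":0},{"translation":[0.015,-0.385,0],"delta_rot":[0,0,0],"claw":0},{"translation":[0.015,-0.385,0],"delta_rot":[0,0,0],"claw":0}]'
```

```text
time_s: 20.6
tool_pos: [0.6489, -0.1016, 0.1544]
tcp_rot: [[-0.73, -0.034, 0.682], [-0.026, 0.999, 0.023], [-0.683, -0.001, -0.731]]
force: [-14.4, -3.1, 17.1]
grip_width: 0.0136
grasp_force: 44.4
time_s: 21.18
tool_pos: [0.6515, -0.1772, 0.1544]
tcp_rot: [[-0.731, -0.034, 0.682], [-0.026, 0.999, 0.022], [-0.682, -0.001, -0.731]]
force: [-18.9, -3.8, 19.3]
grip_width: 0.0136
grasp_force: 45.2
```

```bash
python3 - <<'E'
from h import *
np.set_printoptions(precision=3,suppress=True)
p=eyes.grab_frame("scene"); cv2.imwrite("pics/s4.png",cv2.resize(p["image"][170:310,180:340],None,fx=4,fy=4))
for n,P in(("scene",p),("side",eyes.grab_frame("side"))):
    for l in("roll_a","core"):
        for x in spotter.look_for(P,l)[:5]: print(n,l,round(x["confidence"],2),np.round(x["point"]),w(P,x["point"]))
E
```

```text
scene roll_a 0.67 [230. 214.] [0.711 0.087 0.158]
scene roll_a 0.64 [251. 255.] [0.722 0.156 0.044]
scene roll_a 0.44 [270. 266.] [0.725 0.217 0.039]
scene core 0.81 [336. 280.] [0.666 0.382 0.024]
scene core 0.58 [208. 286.] [0.85  0.103 0.024]
scene core 0.55 [393. 289.] [0.617 0.522 0.025]
scene core 0.42 [294. 215.] [0.511 0.182 0.022]
side roll_a 0.46 [226. 236.] [0.686 0.205 0.044]
side roll_a 0.46 [236. 229.] [0.662 0.157 0.039]
side core 0.67 [218. 284.] [0.652 0.396 0.017]
side core 0.61 [218. 318.] [0.602 0.521 0.023]
side core 0.58 [197. 211.] [0.863 0.076 0.009]
side core 0.53 [223. 246.] [0.685 0.243 0.028]
side core 0.44 [233. 174.] [ 0.745 -0.066  0.121]
```

View pics/s4.png

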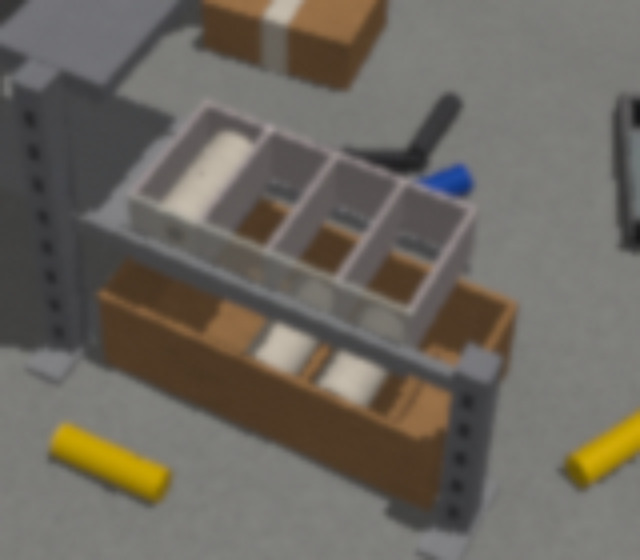

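Two rolls are in the carton at (285,345) and (350,375), the core has dropped, and the last roll is still in its lane at (210,170). Now I push the gate home.

```bash
python3 -m jog '[{"translation":[-0.003,0.08,0],"delta_rot":[0,0,0],"claw":0},{"translation":[-0.006,0.17,0],"delta_rot":[0,0,0],"claw":0},{"translation":[-0.01,0.26,0],"delta_rot":[0,0,0],"claw":0},{"translation":[-0.014,0.36,0],"delta_rot":[0,0,0],"claw":0},{"translation":[-0.014,0.36,0],"delta_rot":[0,0,0],"claw":0}]'
python3 -m jog '[{"translation":[-0.003,0.09,0],"delta_rot":[0,0,0],"claw":0},{"translation":[-0.007,0.18,0],"delta_rot":[0,0,0],"claw":0},{"translation":[-0.01,0.27,0],"delta_rot":[0,0,0],"claw":0},{"translation":[-0.014,0.34,0],"delta_rot":[0,0,0],"claw":0},{"translation":[-0.015,0.365,0],"delta_rot":[0,0,0],"claw":0},{"translation":[-0.015,0.375,0],"delta_rot":[0,0,0],"claw":0},{"translation":[-0.015,0.375,0],"delta_rot":[0,0,0],"claw":0}]'
```

```text
time_s: 21.9
tool_pos: [0.6489, -0.1015, 0.1544]
tcp_rot: [[-0.73, -0.038, 0.682], [-0.028, 0.999, 0.026], [-0.683, -0.001, -0.731]]
force: [-14.7, 2.2, 17.8]
grip_width: 0.0135
grasp_force: 44.5
time_s: 22.48
tool_pos: [0.6464, -0.0286, 0.1544]
tcp_rot: [[-0.73, -0.036, 0.682], [-0.027, 0.999, 0.025], [-0.683, -0.0, -0.731]]
force: [-8.1, 2.2, 14.0]
grip_width: 0.0135
grasp_force: 43.3
```

```bash
python3 -m jog '[{"translation":[0,0.008,0],"delta_rot":[0,0,0],"claw":0},{"translation":[0,0.015,0],"delta_rot":[0,0,0],"claw":0},{"translation":[0,0.015,0],"delta_rot":[0,0,0],"claw":0}]'
```

```text
time_s: 22.73
tool_pos: [0.6464, -0.0283, 0.1546]
tcp_rot: [[-0.73, -0.031, 0.682], [-0.023, 1.0, 0.021], [-0.683, -0.0, -0.731]]
force: [-12.5, -29.3, 15.6]
grip_width: 0.0138
grasp_force: 44.5
```

```bash
python3 -m jog '[{"translation":[0,-0.007,0],"delta_rot":[0,0,0],"claw":0},{"translation":[0,-0.007,0],"delta_rot":[0,0,0],"claw":0.55},{"translation":[0,-0.007,0],"delta_rot":[0,0,0],"claw":0.55},{"translation":[0,-0.007,0],"delta_rot":[0,0,0],"claw":0.55},{"translation":[0,-0.007,0],"delta_rot":[0,0,0],"claw":0.55},{"translation":[0,-0.007,0],"delta_rot":[0,0,0],"claw":0.55}]'
python3 -m jog '[{"translation":[-0.1,0,0.1],"delta_rot":[0,0,0],"claw":0.55},{"translation":[-0.2,0,0.21],"delta_rot":[0,0,0],"claw":0.55},{"translation":[-0.35,0,0.38],"delta_rot":[0,0,0],"claw":0.55},{"translation":[-0.46,0,0.5],"delta_rot":[0,0,0],"claw":0.55},{"translation":[-0.46,0,0.5],"delta_rot":[0,0,0],"claw":0.55},{"translation":[-0.46,0,0.5],"delta_rot":[0,0,0],"claw":0.55}]'
python3 - <<'E'
from h import *
np.set_printoptions(precision=4,suppress=True)
p=eyes.grab_frame("scene"); q=eyes.grab_frame("side")
a=cv2.resize(p["image"][150:310,150:340],None,fx=3,fy=3); b=cv2.resize(q["image"][130:290,160:350],None,fx=3,fy=3)
cv2.imwrite("pics/f.png",cv2.resize(np.vstack([a,b]),(480,600*0+808))[:, :] if 0 else cv2.resize(np.hstack([a,b]),(800,337)))
c=cloud(q,np.ones((384,512),bool))
k=c[(c[:,2]>.13)&(c[:,2]<.185)&(c[:,0]>.615)&(c[:,0]<.67)&(c[:,1]>-.07)&(c[:,1]<0.01)]
if len(k): print(len(k),np.percentile(k,[2,98],axis=0))
k=c[(c[:,2]>.14)&(c[:,2]<.215)&(c[:,0]>.58)&(c[:,0]<.622)&(c[:,1]>.16)&(c[:,1]<.25)]; print("pawl",k.min(0),k.max(0))
E
```

```text
time_s: 23.23
tool_pos: [0.6465, -0.0273, 0.1528]
tcp_rot: [[-0.732, -0.036, 0.681], [-0.027, 0.999, 0.025], [-0.681, -0.0, -0.732]]
force: [0.7, -0.8, -0.0]
grip_width: 0.0471
grasp_force: 0.0
time_s: 23.73
tool_pos: [0.5538, -0.0274, 0.2548]
tcp_rot: [[-0.73, -0.036, 0.683], [-0.027, 0.999, 0.024], [-0.683, -0.001, -0.73]]
force: [0.7, -0.5, 1.2]
grip_width: 0.047
grasp_force: 0.0
95 [[ 0.623  -0.0331  0.131 ]
 [ 0.6534 -0.0171  0.1789]]
pawl [0.5854 0.1992 0.1791] [0.6215 0.216  0.1931]
```

View pics/f.png

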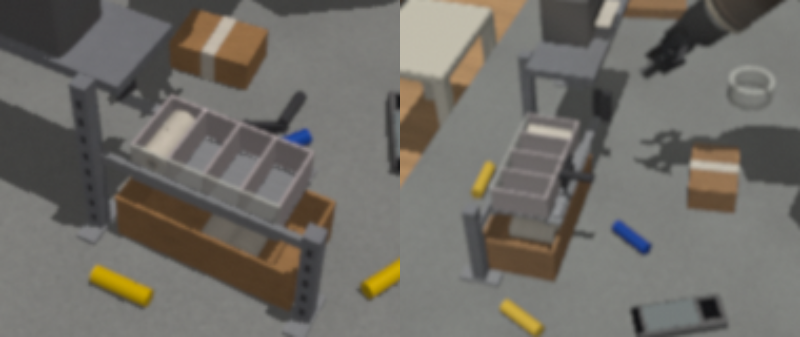

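The gate is home: the lanes have their floor back and the plate is at its original position. One roll is left in its lane at (165,135), the others are in the carton, and the bystanders haven't moved.

```bash
python3 -c "
from plant import ticket; print(ticket.finish_job())"
```

```text
the job is handed in; nothing more can be done
None
```

The job is handed in: two label rolls and the core dropped into the carton, the gate is fully home with the third roll in its lane, and the pawl is left lifted; on the first gate approach the gripper hit something at 108 N wrist force (limit 120 N), with no visible shift but its part under the 40 N press limit not checked.

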